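# Clamp the leaf mould shut

## Task

Clamp the plaster leaf mould shut by turning its three bolt levers clockwise (seen from above), each fully home against its stop pin: first the red one, then the yellow, then the blue, finishing each before you move the next, and leaving all three home. Leave the glaze jars and the loose leaf tile where they are.

Things in the scene. Friction and masses are not known exactly. Their poses are not given: they have to be found in the camera images.
- mould: two-part white plaster leaf mould on a plywood board, fixed to the table. Board 200 x 440 x 18 mm, plaster 170 x 420 mm; an 80 mm wide, 420 mm long aluminium clamp bar runs along the top, its top face 84 mm above the table. Origin under the centre of the board, z up, y along the bar. Three clamp bolts stand on the bar in line, 135 mm apart; their colours may be in any order
- bolt_red (a joint): turn of the red clamp bolt in rad, growing clockwise seen from above: 0 fully slack, 2.4 fully home, where the side of its lever rests against the steel stop pin. It stays where it is left (about 0.22 N m of friction, some 5 N at the lever)
- red_axis (a point): point on the vertical turning axis of the red bolt, 108 mm above the table, level with the middle of its lever. The bolt stands on a fixed dark steel disc 72 mm across and 10 mm high; a steel stop pin (10 mm thick) rises from the disc 31 mm from the axis to 124 mm above the table. z up; the horizontal axes mean nothing for the task
- red_tip (a point): point in the lever of the red bolt, 54 mm out from the axis and at mid height of the lever; axis to tip is the direction the lever points in. The lever is a straight red plastic bar 16 mm wide and 24 mm high (96 to 120 mm above the table), reaching from a red hub of 34 mm diameter (top 128 mm, with a steel bolt head to 136 mm) to its round end 63 mm from the axis
- bolt_yellow (a joint): turn of the yellow clamp bolt in rad, growing clockwise seen from above: 0 fully slack, 2.4 fully home, where the side of its lever rests against the steel stop pin. It stays where it is left (about 0.22 N m of friction, some 5 N at the lever)
- yellow_axis (a point): point on the vertical turning axis of the yellow bolt, 108 mm above the table, level with the middle of its lever. The bolt stands on a fixed dark steel disc 72 mm across and 10 mm high; a steel stop pin (10 mm thick) rises from the disc 31 mm from the axis to 124 mm above the table. z up; the horizontal axes mean nothing for the task
- yellow_tip (a point): point in the lever of the yellow bolt, 54 mm out from the axis and at mid height of the lever; axis to tip is the direction the lever points in. The lever is a straight yellow plastic bar 16 mm wide and 24 mm high (96 to 120 mm above the table), reaching from a yellow hub of 34 mm diameter (top 128 mm, with a steel bolt head to 136 mm) to its round end 63 mm from the axis
- bolt_blue (a joint): turn of the blue clamp bolt in rad, growing clockwise seen from above: 0 fully slack, 2.4 fully home, where the side of its lever rests against the steel stop pin. It stays where it is left (about 0.22 N m of friction, some 5 N at the lever)
- blue_axis (a point): point on the vertical turning axis of the blue bolt, 108 mm above the table, level with the middle of its lever. The bolt stands on a fixed dark steel disc 72 mm across and 10 mm high; a steel stop pin (10 mm thick) rises from the disc 31 mm from the axis to 124 mm above the table. z up; the horizontal axes mean nothing for the task
- blue_tip (a point): point in the lever of the blue bolt, 54 mm out from the axis and at mid height of the lever; axis to tip is the direction the lever points in. The lever is a straight blue plastic bar 16 mm wide and 24 mm high (96 to 120 mm above the table), reaching from a blue hub of 34 mm diameter (top 128 mm, with a steel bolt head to 136 mm) to its round end 63 mm from the axis
- jar_green: closed jar of pale green glaze, 68 mm across, 110 mm tall, standing on the table; origin at the centre of its underside. To be left alone
- jar_ochre: closed jar of ochre glaze with a yellow lid, 68 mm across, 110 mm tall, standing on the table; origin at the centre of its underside. To be left alone
- leaf_loose: blue-grey ceramic leaf tile lying on the table, 130 x 55 x 10 mm, long along its x; origin at the centre of its underside. To be left alone

How it is judged:
On the way, in this order (a step that is already met when the one before it is completed fails the run):
1. the red bolt is home (2.28 rad or more) while the yellow and blue lever tips are within 30 mm of where they started (value of joint bolt_red above 2.28 rad and distance of each of yellow_tip, blue_tip from where it was at the start of the episode below 0.03 m), for 0.2 s.
2. the yellow bolt is home too, with red still home and the blue lever tip within 30 mm of where it started (value of joint each of bolt_red, bolt_yellow above 2.28 rad and distance of blue_tip from where it was at the start of the episode below 0.03 m), for 0.2 s.
At the end, for the whole second after the job is handed in: all three bolts are turned home: each joint at 2.28 rad or more, within about 7 degrees of its stop at 2.4 (value of joint each of bolt_red, bolt_yellow, bolt_blue above 2.28 rad); the robot touches nothing.
It fails at once if the jar green is displaced by more than 30 mm (distance of jar_green from where it was at the start of the episode above 0.03 m).
It fails at once if the jar ochre is displaced by more than 30 mm (distance of jar_ochre from where it was at the start of the episode above 0.03 m).
It fails at once if the leaf loose is displaced by more than 30 mm (distance of leaf_loose from where it was at the start of the episode above 0.03 m).
It fails at once if the jar green is tipped by more than 0.4 rad (angle between jar_green's own z axis and vertical above 0.4 rad).
It fails at once if the jar ochre is tipped by more than 0.4 rad (angle between jar_ochre's own z axis and vertical above 0.4 rad).
It also fails if it takes over 67 s, if anything falls off the work surface, if the arm or the gripper's body presses on something with over 40 N, if the wrist force passes 120 N, or if a joint passes its speed limit or range.

## Robot

A 6-joint arm with a two-finger parallel gripper is mounted at the origin on the work surface. World frame = base frame: x ahead of the robot, y to its left, z up, the work surface at z = 0. Lengths are in m, angles in rad, forces in N, time in s.
With the tool pointing down it reaches from about 0.35 to 0.95 m from the base axis. Payload 17.4 kg.
Tool frame: the origin (TCP) lies at the very end of the fingers, on their centre line; the grasp point (between the pads) lies 19 mm behind it (r.pinch_z is the distance from the TCP to the grasp point, in m); z points along the fingers, y is the line along which they close (so a half turn about z gives the same grasp; the last joint's range is limited). The gripper opens to 93 mm and grips with 3 to 60 N. Pads are 15 mm wide; open, the fingers measure 128 mm over their backs; the gripper's body (75 mm by 188 mm) begins 65 mm behind the grasp point.
Start: joints at [1.29, 0.116, 1.442, -0, 1.584, -0.038], TCP at [0.162, 0.655, 0.219] pointing down, gripper open.
Joint ranges: [-2.83, 2.83], [-0.83, 2.19], [0.07, 2.5], [-1.14, 4.28], [0.01, 3], [-2.97, 2.97]. Speed limits (rad/s): [1.89, 1.89, 2.22, 3.14, 3.14, 3.14].

## Interface

Orientations are given as [roll, pitch, yaw] about the fixed x, y, z axes, in that order (R = Rz(yaw) Ry(pitch) Rx(roll)).
In Python, from rig import r, inverse_kinematics, vision, order gives the robot as it stands. Calls block until the motion is done:
- r.goto(position, orientation): joint-space move of the TCP to a pose.
- r.move_l(position, v=0.15, attitude=None, force_limit=None): straight line of the TCP; attitude=None keeps the orientation; v is the mean speed in m/s. With force_limit (N) it stops when the force on the tool has changed by that much, and returns True; else False.
- r.move_joints(angles): joint-space move.
- r.open_gripper() and r.grab(grip_force=None): open the fingers fully, or close them until they stop; grip_force is the grip in N (None keeps the last).
- r.pause(seconds).
- inverse_kinematics(position, orientation): joint angles nearest the present ones, or None.
- r.state(): the state.
- vision.grab_frame(name): name is "scene" or "side" or "wrist"; returns the picture (400x640x3 uint8, red, green, blue); there is no depth.
- vision.camera_model(name): a dict with "fx", "fy", "cx", "cy" (pixels), "k1" (the pictures are not rectified: a ray, as slopes to the right and down, at radius r is drawn at 1 + k1 r^2 times it, then the intrinsics apply), "rvec" (rotation vector, rad) and "tvec" (3), from world to camera coordinates, as OpenCV has them. Camera axes: x right, y down, z forward; pixel columns grow to the right and rows downward; lengths in m; the calibration is good to about 2 mm. A picture is of the moment at which its call begins: read the wrist's pose just before it. camera_model takes no time and is no camera call; for the wrist camera it gives the pose at the moment of the call.
A pose or a line that the arm cannot do raises r.MotionError and nothing moves.
- order.sign_off(): hands the job in; it is judged then, once.
The state is a dict: "clock": time; "q": joint angles; "joint_velocities": joint speeds; "tau": joint torques, N m; "ee_pos": TCP position; "ee_rot": TCP orientation; "contact_force": force on the tool from outside, world axes, zero at the start; "torque": the same for the moment, N m; "grip_width": finger opening in m; "grasp_force": force on a finger pad.
Only numpy, scipy, OpenCV 4.12 (cv2) and the standard library are available. Lean on these libraries where they do the work, as an engineer would, in place of code of your own. Each camera call takes 0.05 s, during which the arm holds its last target. There are 200 camera calls.

## Working session

There is one attempt and no reset: what is moved stays moved. The work goes in short steps, each a Python script; the robot and the scene stay as the last script left them, time stands still between calls to the robot, and variables do not carry over. Pictures are saved under pics/ and viewed, at most 10 in all, crops included, and the job is handed in when it is done.

```bash
ls; mkdir -p pics
python3 - <<'E'
from rig import r, vision
import cv2
for n in("scene","side"):
    im=vision.grab_frame(n); cv2.imwrite(f"pics/{n}0.png",im[:,:,::-1]); c=vision.camera_model(n); print(n,c)
    import numpy as np
    R=cv2.Rodrigues(np.array(c["rvec"],float))[0]; print(-R.T@np.array(c["tvec"]))
print(r.state())
E
```

```text
pics
scene {'fx': 490.4371649479026, 'fy': 490.4371649479026, 'cx': 320.3730829596062, 'cy': 199.59585326011813, 'k1': -0.14007548596571923, 'rvec': array([ 1.29332868,  2.16318408, -1.02144589]), 'tvec': array([ 0.25776477, -0.2607731 ,  1.94540674])}
[1.5707056  0.58389083 1.05404367]
side {'fx': 398.52502206215786, 'fy': 398.52502206215786, 'cx': 325.19140741683975, 'cy': 197.27722087959205, 'k1': -0.05982068482580313, 'rvec': array([ 2.2097921 , -0.34074019,  0.16750633]), 'tvec': array([-0.55738796,  0.16846598,  1.06964819])}
[ 0.30751412 -0.87523523  0.78905496]
{'clock': 0.1, 'q': array([ 1.29019439e+00,  1.16449541e-01,  1.44218682e+00,  4.28503074e-07,
        1.58403296e+00, -3.77679804e-02]), 'joint_velocities': array([-0.00018188,  0.00086806, -0.00118912, -0.00020941, -0.00220372,
       -0.00108245]), 'tau': array([ 1.49030238e-03, -7.22903752e+01, -6.23849344e+01,  7.82008935e-02,
        2.30661681e-02, -4.52699442e-05]), 'ee_pos': array([0.16224199, 0.65501745, 0.21797848]), 'ee_rot': array([-3.14051677e+00, -4.10820369e-05,  2.89875868e+00]), 'contact_force': array([ 0.46042497,  0.37540142, -0.01613192]), 'torque': array([-0.03166206,  0.0158998 , -0.03446597]), 'grasp_force': 0.0, 'grip_width': 0.09312278961188877}
```

View pics/scene0.png

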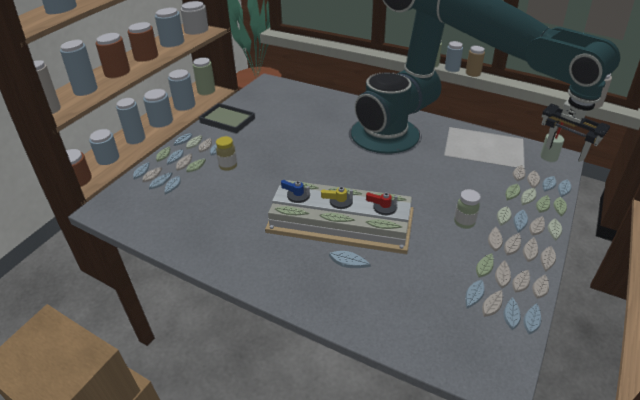

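View pics/side0.png

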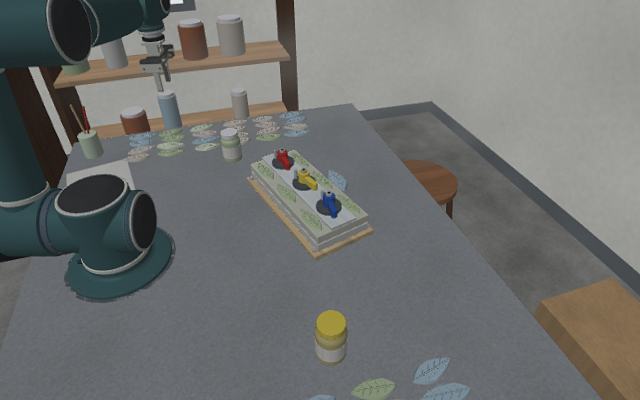

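The scene view shows the mould with blue at (293,188), yellow at (336,196) and red at (381,200). The green jar is at (468,208), the ochre jar at (227,153) and the loose leaf at (350,259). In the side view the levers are red (284,159), yellow (306,180) and blue (330,205). Next I cast rays for rough positions, then look from above with the wrist camera.

```bash
cat > h.py <<'E'
import numpy as np, cv2
from scipy.optimize import brentq
from rig import r, inverse_kinematics, vision, order
def ray(c,uv):
    x=(np.array(uv,float)-[c["cx"],c["cy"]])/[c["fx"],c["fy"]]
    rd=np.linalg.norm(x); s=x.copy()
    for _ in range(30): s=x/(1+c["k1"]*(s@s))
    R=cv2.Rodrigues(np.array(c["rvec"],float))[0]
    return -R.T@np.array(c["tvec"],float).ravel(), R.T@np.array([s[0],s[1],1])
def cast(c,uv,z):
    o,d=ray(c,uv); return o+d*(z-o[2])/d[2]
def project(c,P):
    R=cv2.Rodrigues(np.array(c["rvec"],float))[0]; p=R@np.array(P,float)+np.array(c["tvec"],float).ravel()
    s=p[:2]/p[2]; s=s*(1+c["k1"]*(s@s)); return s*[c["fx"],c["fy"]]+[c["cx"],c["cy"]]
def masks(im,smin=120,vmin=40):
    h=cv2.cvtColor(im,cv2.COLOR_RGB2HSV); H,S,V=cv2.split(h); ok=(S>smin)&(V>vmin)
    return dict(red=ok&((H<8)|(H>172)),yellow=ok&(H>20)&(H<33),blue=ok&(H>105)&(H<128))
def blobs(m,amin=20):
    n,l,st,ce=cv2.connectedComponentsWithStats(m.astype(np.uint8))
    return sorted([(int(st[i,4]),ce[i],l==i) for i in range(1,n) if st[i,4]>=amin],key=lambda b:-b[0])
E
python3 - <<'E'
from h import *
for n in("scene","side"):
    c=vision.camera_model(n); im=vision.grab_frame(n)
    for k,m in masks(im).items():
        for a,ce,_ in blobs(m)[:3]: print(n,k,a,ce.round(1),cast(c,ce,.112).round(3))
c=vision.camera_model("scene")
print("jars",cast(c,(468,222),0.0).round(3),cast(c,(227,165),0.0).round(3),"leaf",cast(c,(350,259),.01).round(3))
w=vision.camera_model("wrist"); o,d=ray(w,(320,200)); print(w,o,d, r.state()["ee_pos"])
E
```

```text
scene red 221 [379.3 199.6] [0.51  0.188 0.112]
scene red 24 [558.  131.2] [-0.162  0.623  0.112]
scene yellow 226 [334.7 194.6] [0.551 0.059 0.112]
scene yellow 160 [223.9 142.4] [ 0.474 -0.42   0.112]
scene blue 196 [292.8 187.5] [ 0.581 -0.072  0.112]
side red 152 [283.5 159.3] [0.504 0.183 0.112]
side red 69 [ 85.2 119.7] [-0.159  0.694  0.112]
side yellow 699 [330.8 324.5] [ 0.458 -0.437  0.112]
side yellow 201 [307.1 179.9] [0.545 0.052 0.112]
side blue 219 [330.  204.5] [ 0.574 -0.078  0.112]
jars [0.355 0.437 0.   ] [ 0.461 -0.435  0.   ] leaf [0.681 0.177 0.01 ]
{'fx': 321.4588448896302, 'fy': 321.4588448896302, 'cx': 314.58989649724117, 'cy': 194.6658270340971, 'k1': -0.05693360923029397, 'rvec': array([-2.27829433, -1.78216817, -0.26939656]), 'tvec': array([-0.67563752, -0.03462389,  0.39198239])} [0.08223595 0.67585259 0.38444192] [ 0.30662824 -0.05906857 -0.95028872] [0.16227948 0.65508061 0.21818397]
```

Run:
```python
from h import *
p=np.array([.545+.05,.053+.013,.27])
r.goto(p,[np.pi,0,-2.88])
print(r.state()["ee_pos"],r.state()["clock"],r.state()["q"].round(2))
im=vision.grab_frame("wrist"); cv2.imwrite("pics/w1.png",im[:,:,::-1])
c=vision.camera_model("wrist")
for k,m in masks(im).items():
    for a,ce,_ in blobs(m,100)[:3]: print(k,a,ce.round(1),cast(c,ce,.12).round(3))
```

```text
[0.59497186 0.0665789  0.26994263] 2.7917 [ 0.07 -0.06  1.54  0.    1.66 -1.76]
red 1679 [453.2 126.5] [0.507 0.184 0.12 ]
yellow 4891 [464.8 383.9] [0.811 0.33  0.12 ]
yellow 1526 [317.8 132.3] [0.548 0.058 0.12 ]
yellow 568 [503.6 323.4] [0.709 0.336 0.12 ]
blue 1681 [184.6 125.6] [ 0.575 -0.07   0.12 ]
```

View pics/w1.png

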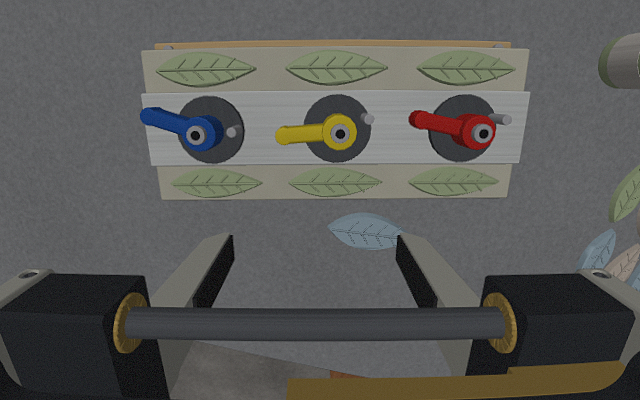

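The wrist view shows axes near red (484,133), yellow (340,134) and blue (196,135). The levers point left and the pins are on the right, near (508,120), (369,118) and (233,132). Image up is world −x. I'll zoom in to pick these points precisely.

Run:
```python
import cv2,numpy as np
im=cv2.imread("pics/w1.png")
a=[cv2.resize(im[90:160,x:x+200],None,fx=4,fy=4,interpolation=cv2.INTER_CUBIC) for x in(135,335)]
cv2.imwrite("pics/w1z.png",np.vstack(a))
```

```text
(no output)
```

View pics/w1z.png

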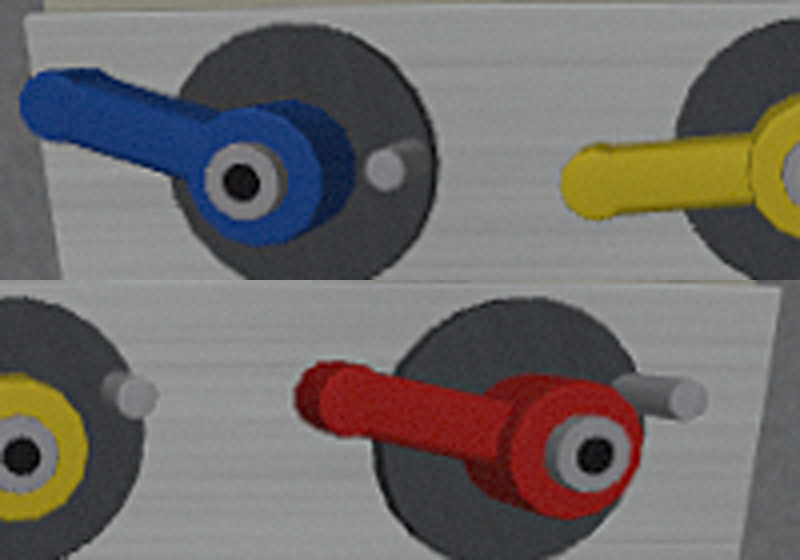

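The zoom gives bolt heads, pin tops and lever-end centres. I'll cast them and check spacing (135 mm), pin radius (31 mm) and tip radius (55 mm).

Run:
```python
from h import *
import json
c=vision.camera_model("wrist")
P=dict(red=((484,133.75),(507,120),(421.25,120)),yellow=((340.5,134),(369.5,119.5),(283.5,135.5)),blue=((195,135.5),(231,132.5),(147.5,116.75)))
out={}
ang=lambda v:np.degrees(np.arctan2(v[1],v[0]))
for k,(a,p,t) in P.items():
    A=cast(c,a,.136);p=cast(c,p,.124);t=cast(c,t,.12)
    rp,rt=np.linalg.norm((p-A)[:2]),np.linalg.norm((t-A)[:2])
    home=ang(p-A)+np.degrees(np.arcsin(13/31)); th=ang(t-A)
    out[k]=dict(axis=A[:2].tolist(),th=th,home=home)
    print(k,A.round(4),"rpin",rp.round(4),"rtip",rt.round(4),"lever",th.round(1),"home",home.round(1),"turn",((th-home)%360).round(1))
A={k:np.array(v["axis"]) for k,v in out.items()}
print(np.linalg.norm(A["red"]-A["yellow"]),np.linalg.norm(A["blue"]-A["yellow"]),A["red"]-A["yellow"],A["yellow"]-A["blue"])
json.dump(out,open("m.json","w"))
```

```text
red [0.5061 0.2084 0.136 ] rpin 0.0302 rtip 0.0569 lever -86.0 home 153.7 turn 120.3
yellow [0.5422 0.078  0.136 ] rpin 0.0309 rtip 0.0544 lever -71.6 home 153.5 turn 135.0
blue [ 0.5782 -0.0528  0.136 ] rpin 0.031 rtip 0.054 lever -93.1 home 132.1 turn 134.8
0.1352660817683881 0.13563442226566735 [-0.036115    0.13035574] [-0.03603112  0.13076106]
```

All checks match: 135.3 and 135.6 mm spacing, pins at 30–31 mm, tips at 54–57 mm. Next is the red lever. I'll push its trailing side with closed fingers, turning the tool along with it.

```bash
cat >> h.py <<'E'
import json
M=json.load(open("m.json")); Z=.102
def pose(k,th,z,rad=.047,off=.0155):
    t=np.radians(th); u=np.array([np.cos(t),np.sin(t)]); n=np.array([-u[1],u[0]])
    return np.r_[np.array(M[k]["axis"])+rad*u+off*n,z],[np.pi,0,float((t-np.pi/2+np.pi)%(2*np.pi)-np.pi)]
def turn(k):
    m=M[k]; th0=m["th"]; end=th0-(th0-m["home"])%360
    p,a=pose(k,th0+20,.19); r.goto(p,a)
    p,a=pose(k,th0+20,Z)
    if r.move_l(p,v=.12,attitude=a,force_limit=10): print("blocked going down",r.state()["ee_pos"]); return
    angs=np.r_[np.arange(th0+20,end+8,-14)[1:],end+8,end+4,end,end-3,end-6,end-9]
    for th in angs:
        p,a=pose(k,th,Z); hit=r.move_l(p,v=.1 if th>end+8 else .04,attitude=a,force_limit=15)
        s=r.state(); d=s["ee_pos"][:2]-m["axis"]
        f=s["contact_force"]; print(round(th-end,1),hit,"F",f.round(1),"yaw err",round(np.degrees(s["ee_rot"][2])-np.degrees(a[2]),1),"t",round(s["clock"],1))
        if hit: break
    print(s["q"].round(2))
    p,a=pose(k,th+18,Z); r.move_l(p,v=.1,attitude=a)
    r.move_l(np.r_[p[:2],.19],v=.15); print("clock",r.state()["clock"])
E
python3 - <<'E'
from h import *
r.grab(20); print(r.state()["grip_width"])
turn("red")
E
```

```text
0.0004961015361076096
126.3 False F [ 0.4 -0.5 -0.7] yaw err 0.2 t 6.2
112.3 False F [0.2 0.  0.5] yaw err 0.3 t 6.6
98.3 False F [ 0.3 -0.5  0.4] yaw err 0.4 t 7.0
84.3 False F [ 2.2 -2.2  0.3] yaw err 0.4 t 7.4
70.3 False F [ 2.7 -1.8  1.2] yaw err 0.3 t 7.8
56.3 False F [ 4.1 -2.3  0.4] yaw err 0.2 t 8.2
42.3 False F [ 3.8 -3.3  1.1] yaw err 0.2 t 8.6
28.3 False F [ 3.  -2.4  1.7] yaw err 0.1 t 8.9
14.3 False F [ 1.3 -3.8 -0.1] yaw err 0.1 t 9.3
8.0 False F [ 1.2 -4.7  1.3] yaw err 0.1 t 9.6
4.0 False F [ 0.9 -6.9  2.2] yaw err 0.1 t 9.9
0.0 False F [ -6.  -28.   10.2] yaw err 0.0 t 10.1
-3.0 False F [-16.3 -47.2  17.7] yaw err 0.0 t 10.4
-6.0 False F [-27.5 -66.9  26.7] yaw err 0.0 t 10.6
-9.0 False F [-39.3 -85.4  36.3] yaw err -0.0 t 10.9
[ 0.4  -0.2   1.94 -0.01  1.42  1.02]
clock 12.0667
```

Red turned and the force rose sharply at the stop. The per-segment force limit was too lax there (it reached 100 N), so I'll break on absolute force from now on. First I check red from above.

```bash
python3 - <<'E'
s=open("h.py").read()
s=s.replace("        if hit: break","        if hit or np.linalg.norm(f)>14: break").replace("end+8,end+4,end,end-3,end-6,end-9]","end+8,*np.arange(end+6,end-7,-1)]")
s+='''
def check(name):
    r.goto([.595,.066,.27],[np.pi,0,-2.88])
    c=vision.camera_model("wrist"); im=vision.grab_frame("wrist"); cv2.imwrite(f"pics/{name}.png",im[:,:,::-1])
    for k,m in masks(im).items():
        A=np.array(M[k]["axis"])
        for a,ce,b in blobs(m,500):
            if np.linalg.norm(cast(c,ce,.12)[:2]-A)<.05:
                q=np.array([cast(c,(x,y),.12)[:2] for y,x in np.argwhere(b)])-A; d=np.linalg.norm(q,axis=1)
                v=q[(d>.045)&(d<.056)].mean(0); th=np.degrees(np.arctan2(v[1],v[0])); print(k,"lever",th.round(1),"to home",((th-M[k]["home"]+180)%360-180).round(1),"turned",((M[k]["th"]-th+180)%360-180).round(1))
    print(r.state()["clock"])
'''
open("h.py","w").write(s)
E
python3 -c "
from h import *
check('c1')"
```

```text
red lever 158.9 to home 5.2 turned 115.1
yellow lever -72.1 to home 134.4 turned 0.5
blue lever -95.5 to home 132.5 turned 2.4
14.2083
```

View pics/c1.png

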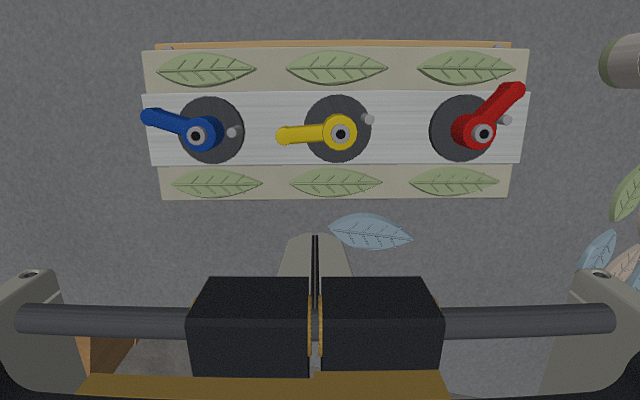

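Red's lever now lies against its pin (pin top at (507,120)), and yellow and blue have not moved. Next is yellow.

```bash
python3 -c "
from h import *
turn('yellow'); check('c2')"
```

```text
141.0 False F [ 0.5 -0.1 -0.6] yaw err 0.2 t 16.0
127.0 False F [-1.2 -1.1 -0.5] yaw err 0.3 t 16.4
113.0 False F [ 0.6  0.5 -1. ] yaw err 0.4 t 16.8
99.0 False F [0.2 0.1 0.4] yaw err 0.4 t 17.1
85.0 False F [ 0.4 -0.8 -0.4] yaw err 0.4 t 17.5
71.0 False F [ 2.7 -1.9 -0.4] yaw err 0.3 t 17.9
57.0 False F [ 3.2 -3.5 -1.3] yaw err 0.2 t 18.3
43.0 False F [ 3.4 -3.6 -0.2] yaw err 0.1 t 18.7
29.0 False F [ 3.2 -3.3  0.6] yaw err 0.1 t 19.1
15.0 False F [ 1.7 -4.7  1. ] yaw err 0.1 t 19.5
8.0 False F [ 1.  -5.   1.1] yaw err 0.1 t 19.8
6.0 False F [ 1.5 -6.1  0.3] yaw err 0.1 t 20.1
5.0 False F [ 1.  -6.4  0.8] yaw err 0.1 t 20.3
4.0 False F [ 0.6 -9.4  1.3] yaw err 0.1 t 20.6
3.0 False F [  0.6 -13.1   1.1] yaw err 0.1 t 20.8
2.0 False F [ -2.8 -17.1   4.3] yaw err 0.0 t 21.1
[ 0.12 -0.22  1.95 -0.    1.41  0.54]
clock 22.25
red lever 158.9 to home 5.2 turned 115.1
yellow lever 155.7 to home 2.2 turned 132.8
blue lever -95.6 to home 132.3 turned 2.5
24.0167
```

View pics/c2.png

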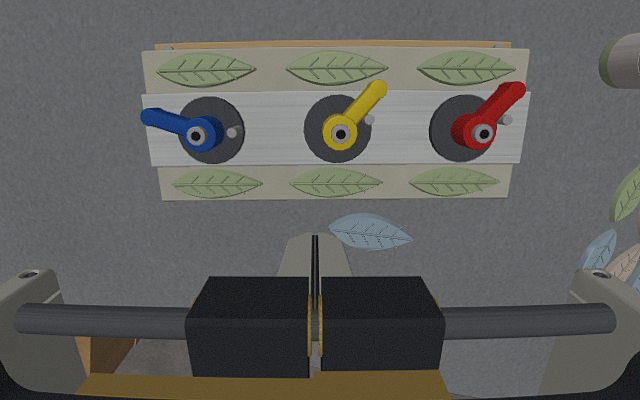

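Yellow is against its pin at (369,119), red is still home, and blue is unmoved. Last is blue.

```bash
sed -i 's/>14: break/>22: break/' h.py; python3 -c "
from h import *
turn('blue'); check('c3')"
```

```text
140.8 False F [-0.2 -0.6 -0.5] yaw err 0.2 t 26.0
126.8 False F [ 0.2 -0.4  0.3] yaw err 0.3 t 26.4
112.8 False F [-0.3  0.1  0.4] yaw err 0.4 t 26.8
98.8 False F [-0.2 -1.7  0.6] yaw err 0.4 t 27.2
84.8 False F [ 0.6 -2.  -0.3] yaw err 0.4 t 27.6
70.8 False F [ 1.  -1.8 -0.9] yaw err 0.3 t 28.0
56.8 False F [ 1.9 -2.6 -0.6] yaw err 0.2 t 28.4
42.8 False F [ 1.4 -3.3 -0.9] yaw err 0.2 t 28.8
28.8 False F [ 0.9 -4.3 -0.4] yaw err 0.1 t 29.2
14.8 False F [-0.  -4.   1.3] yaw err 0.1 t 29.6
8.0 False F [ 0.8 -4.9  1.3] yaw err 0.1 t 29.9
6.0 False F [-0.5 -5.8  1.3] yaw err 0.1 t 30.1
5.0 False F [-0.8 -6.6  0.5] yaw err 0.1 t 30.4
4.0 False F [-1.6 -5.8 -0.4] yaw err 0.1 t 30.6
3.0 False F [-1.7 -8.5  1.3] yaw err 0.1 t 30.9
2.0 False F [ -6.1 -12.3   3.2] yaw err 0.1 t 31.1
1.0 False F [-11.4 -17.1   5. ] yaw err 0.1 t 31.4
0.0 False F [-15.6 -21.9   7.9] yaw err 0.0 t 31.6
[-0.1  -0.13  1.88 -0.    1.4   0.73]
clock 32.8083
red lever 158.9 to home 5.2 turned 115.1
yellow lever 155.6 to home 2.1 turned 132.8
blue lever 132.0 to home -0.0 turned 134.9
34.725
```

View pics/c3.png

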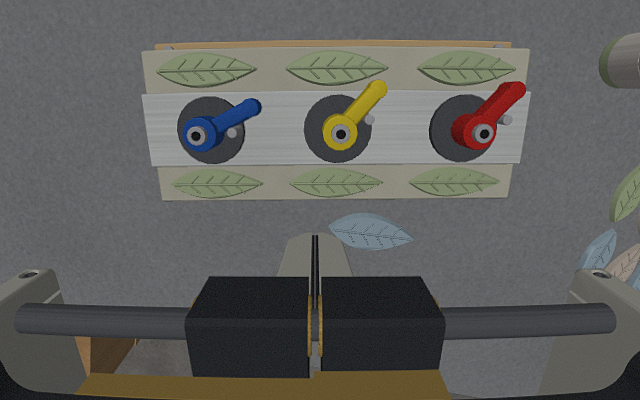

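All three levers rest against their pins (blue's pin is at (232,132)). The leaf tile and the green jar are where they were, and the arm is clear of everything. Handing in.

```bash
python3 -c "
from h import *
print(order.sign_off())"
```

```text
the job is handed in; nothing more can be done
None
```

The red, yellow and blue levers were turned home against their stop pins in that order, and the job was handed in at about 35 s. The green jar and leaf tile look unmoved in the last wrist picture; I did not check the ochre jar again, but no move went near it. On red the push reached about 100 N at the stop, still under the 120 N wrist limit.

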